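Sort the culture plates after reading

ROBOT

A 6-joint arm with a two-finger parallel gripper is mounted at the origin on the work surface. World frame = base frame: x ahead of the robot, y to its left, z up, the work surface at z = 0. Lengths are in m, angles in rad, forces in N, time in s.
With the tool pointing down it reaches from about 0.35 to 0.95 m from the base axis. Payload 17.4 kg.
Tool frame: the origin (TCP) lies at the very end of the fingers, on their centre line; the grasp point (between the pads) lies 19 mm behind it; x points along the fingers, y is the direction in which the jaws open and shut, and the axes are right-handed (so a half turn about x gives the same grasp; the last joint's range is limited). The gripper opens to 93 mm and grips with 3 to 60 N. Pads are 15 mm wide; open, the fingers measure 128 mm over their backs; the gripper's body (75 mm by 188 mm) begins 65 mm behind the grasp point.
Start: joints at [1.231, 0.116, 1.442, -0, 1.584, -0.038], TCP at [0.201, 0.644, 0.219] pointing down, gripper open.
Joint ranges: [-2.83, 2.83], [-0.83, 2.19], [0.07, 2.5], [-1.14, 4.28], [0.01, 3], [-2.97, 2.97]. Speed limits (rad/s): [1.89, 1.89, 2.22, 3.14, 3.14, 3.14].

INTERFACE

Orientations are given as a 3x3 rotation matrix whose columns are the frame's x, y, z axes.
In Python, from workcell import sensors, eyes, job gives the robot as it stands.
- The arm moves only by the tool move_arm, never from a script. Its argument "moves" is a list that holds one entry, the list of rows, each a list of 5 numbers: the opening in per cent of the stroke, from 0 (shut) to 100 (fully open), then the shift along the tool's x, y, z in m, then the turn about the tool's x in rad. A call has 1 to 12 rows; each row shifts and turns the commanded pose from where the row before left it, along the tool's axes as they then stand; what a row does not reach is not made up. A row lasts 1/10 s, in which the tool goes at most 50 mm and 8.59 degrees, less where a joint would pass 70% of its speed; a pose out of reach is approached as far as the arm can. A call with a gripper value outside its range is refused whole. The fingers move at their own pace and stop on an object; "force" is the grip in N (left out, the last holds). Time passes only in rows, so rows that do not move let the fingers close. It gives the time, the measured TCP pose, the force and the opening at its end, in the units of the state.
- sensors.observe(): the state, without advancing time (a new reading comes with each control period).
- eyes.capture(name): name is "scene" or "top" or "wrist"; returns (picture, depth): 480x640x3 uint8, blue, green, red; 480x640 float32, m along the optical axis (not along the pixel's ray), 0 where there is no reading.
- eyes.get_calibration(name): a dict with "camera_matrix" (3x3 intrinsics, pixels), "D" ([k1, k2, p1, p2, k3] as OpenCV has them; the pictures are not rectified), "R" (3x3) and "t" (3): a world point X has camera coordinates R X + t; the wrist camera has in their place "tool_from_camera" (4x4, takes a point from camera to tool coordinates, whose origin is the TCP and whose axes are the tool frame's). Camera axes: x right, y down, z forward; pixel columns grow to the right and rows downward; lengths in m; the calibration is good to about 2 mm. A picture is of the moment at which its call begins: read the wrist's pose just before it. get_calibration takes no time and is no camera call.
- job.hand_in(): hands the job in, once; it reports no verdict.
The state is a dict: "time": time; "joint_positions": joint angles; "dq": joint speeds; "effort": joint torques, N m; "eef_pos": TCP position; "eef_rot": TCP orientation; "wrist_force": force on the tool from outside, world axes, zero at the start; "moment": the same for the moment, N m; "grip_width": opening from 0.0 (shut) to 1.0 (fully open).
Only numpy, scipy, OpenCV 4.12 (cv2) and the standard library are available. Lean on these libraries where they do the work, as an engineer would, in place of code of your own. Each camera call takes 0.05 s, during which the arm holds its last target.

TASK

Sort the culture plates on the bench: lay both red plates flat and side by side in the red-rimmed tray and the yellow plate flat in the yellow-rimmed tray, and rest the green plate on the sloped reading stand, against its cleat and near the middle of its width. Leave the white plate where it lies. Keep every plate lid up and set it down rather than dropping it.

Things in the scene. Friction and masses are not known exactly. Their poses are not given: they have to be found in the camera images.
- red1_center (a point): closed round culture plate with a clear lid over red agar with pale dots; one of two that look alike, a disc 56 mm across and 16 mm high, 35 g, lying lid up; this point is its centre, 8 mm above its underside; z is its axis and points to the lid (up); its own x and y mean nothing
- red2_center (a point): closed round culture plate with a clear lid over red agar with pale dots; the other of two that look alike, a disc 56 mm across and 16 mm high, 35 g, lying lid up; this point is its centre, 8 mm above its underside; z is its axis and points to the lid (up); its own x and y mean nothing
- yellow_center (a point): closed round culture plate with a clear lid over deep yellow agar with pale dots, a disc 56 mm across and 16 mm high, 35 g, lying lid up; this point is its centre, 8 mm above its underside; z is its axis and points to the lid (up); its own x and y mean nothing
- green_center (a point): closed round culture plate with a clear lid over green agar with pale dots, a disc 56 mm across and 16 mm high, 35 g, lying lid up; this point is its centre, 8 mm above its underside; z is its axis and points to the lid (up); its own x and y mean nothing
- blank_center (a point): closed round culture plate with a clear lid over white, unused agar without dots, a disc 56 mm across and 16 mm high, 35 g, lying lid up; this point is its centre, 8 mm above its underside; z is its axis and points to the lid (up); its own x and y mean nothing
- tray_red: fixed shallow brown tray with a red rim, outside 150 mm (x) by 140 mm (y); origin at the centre of its underside, on the table; the flat inner floor is 4 mm above the origin, 140 mm (x) by 130 mm (y); the rim is 5 mm thick and its top is 10 mm above the origin; z is up
- tray_yellow: fixed shallow brown tray with a yellow rim, outside 150 mm (x) by 140 mm (y); origin at the centre of its underside, on the table; the flat inner floor is 4 mm above the origin, 140 mm (x) by 130 mm (y); the rim is 5 mm thick and its top is 10 mm above the origin; z is up
- stand_seat (a point): fixed reading stand: white panel, 100 mm up the slope by 120 mm wide, at 20 degrees (0.35 rad), its upper edge 50 mm high; blue cleat across the low edge, 8 mm proud, 5 mm thick. This point is on the panel, at mid-width, 28 mm up from the inner face of the cleat: under the centre of a plate that touches the cleat. x: up the slope, y: along the cleat, z: square out of the panel
Mind the look-alikes: they are no part of the job. Leave any orange look-alike of the tray_red alone.

How it is judged:
At the end, for the whole second after the job is handed in: Reds flat in the red-rimmed tray, yellow flat in the yellow-rimmed one (0.1 rad); green lid up on the panel (0.12 rad), at most 10 mm from touching the cleat and 25 mm from mid-width; white within 30 mm of its start; all at rest (0.02 m/s) (x of red1_center in the frame of tray_red between -0.048 and 0.048 m and y of red1_center in the frame of tray_red between -0.044 and 0.044 m and z of red1_center in the frame of tray_red between 0.006 and 0.018 m and angle between each of red1_center, red2_center, yellow_center, blank_center's own z axis and vertical below 0.1 rad and x of red2_center in the frame of tray_red between -0.048 and 0.048 m and y of red2_center in the frame of tray_red between -0.044 and 0.044 m and z of red2_center in the frame of tray_red between 0.006 and 0.018 m and x of yellow_center in the frame of tray_yellow between -0.048 and 0.048 m and y of yellow_center in the frame of tray_yellow between -0.044 and 0.044 m and z of yellow_center in the frame of tray_yellow between 0.006 and 0.018 m and x of green_center in the frame of stand_seat between -0.006 and 0.01 m and y of green_center in the frame of stand_seat between -0.025 and 0.025 m and z of green_center in the frame of stand_seat between 0.003 and 0.013 m and angle between the z axis of green_center and the z axis of stand_seat, either way round below 0.12 rad and angle between green_center's own z axis and vertical below 0.6 rad and distance of blank_center from where it was at the start of the episode below 0.03 m and linear speed of each of red1, red2, yellow, green, blank below 0.02 m/s).
It fails at once if a plate is tipped more than 1 rad from lid up (angle between any of red1_center, red2_center, yellow_center, green_center, blank_center's own z axis and vertical above 1 rad).
It fails at once if the white plate is moved by more than 30 mm (distance of blank_center from where it was at the start of the episode above 0.03 m).
It fails at once if a plate is dropped or thrown down: it goes faster than 0.7 m/s less than 60 mm above the table ((linear speed of red1 above 0.7 m/s and height (world z) of red1_center below 0.06 m) or (linear speed of red2 above 0.7 m/s and height (world z) of red2_center below 0.06 m) or (linear speed of yellow above 0.7 m/s and height (world z) of yellow_center below 0.06 m) or (linear speed of green above 0.7 m/s and height (world z) of green_center below 0.06 m) or (linear speed of blank above 0.7 m/s and height (world z) of blank_center below 0.06 m)).
It also fails if it takes over 86 s, if anything falls off the work surface, if the arm or the gripper's body presses on something with over 40 N, if the wrist force passes 120 N, or if a joint passes its speed limit or range.

## Working session

There is one attempt and no reset: what is moved stays moved. The work goes in short steps, Python scripts to look and compute and a tool call to move; the robot and the scene stay as the last step left them, time stands still between calls to the robot, and variables do not carry over. Pictures are saved under pics/ and viewed, and the job is handed in when it is done.

Besides the shell and the picture viewer there is one more tool, called after "Call:" as name(argument=value, ...), one argument or row to a line, values as JSON. move_arm: Moves the arm, as the interface text tells. Its arguments: {"type":"object","properties":{"moves":{"type":"array"},"force":{"type":"number"}},"required":["moves"]}

```bash
mkdir -p pics; ls; python3 - <<'E'
from workcell import sensors, eyes, job
import cv2,numpy as np
s=sensors.observe(); print(s)
for n in ["scene","top"]:
    im,d=eyes.capture(n); cv2.imwrite(f"pics/{n}0.png",im); np.savez(f"{n}0.npz",im=im,d=d)
    c=eyes.get_calibration(n); print(n,c)
print(eyes.get_calibration("wrist"))
E
```

```text
pics
{'time': 0.0, 'joint_positions': array([ 1.23119232e+00,  1.16441577e-01,  1.44225737e+00, -7.90212101e-06,
        1.58400428e+00, -3.78145517e-02]), 'dq': array([-0.00050782, -0.00013702,  0.00049311,  0.00116185, -0.00118   ,
        0.00092206]), 'effort': array([ 6.09556352e-07, -7.21230340e+01, -6.22626686e+01,  7.79049564e-02,
        2.36909866e-02, -1.10596272e-04]), 'eef_pos': array([0.20058085, 0.64429229, 0.21794003]), 'eef_rot': array([[-3.62499167e-04,  2.97229156e-01,  9.54806105e-01],
       [-1.04978275e-03,  9.54805528e-01, -2.97229375e-01],
       [-9.99999383e-01, -1.11008438e-03, -3.40901674e-05]]), 'wrist_force': array([-0.35610634, -0.3173737 , -0.47036647]), 'moment': array([ 0.01305342, -0.00827278, -0.02629512]), 'grip_width': 1.0024782767237914}
scene {'camera_matrix': array([[593.09417988,   0.        , 329.15003204],
       [  0.        , 593.09417988, 236.44023763],
       [  0.        ,   0.        ,   1.        ]]), 'D': array([-0.03948005,  0.        ,  0.        ,  0.        ,  0.        ]), 'R': array([[ 0.73626158,  0.67644795,  0.01835918],
 
[... 523 characters left out ...]
905, -0.03248052, -0.99823197]]), 't': array([-0.01928653,  0.44231523,  1.04806222])}
{'camera_matrix': array([[346.72235128,   0.        , 315.5248312 ],
       [  0.        , 346.72235128, 236.5129868 ],
       [  0.        ,   0.        ,   1.        ]]), 'D': array([-0.01821976,  0.        ,  0.        ,  0.        ,  0.        ]), 'tool_from_camera': array([[-1.36855871e-05, -2.73632958e-01,  9.61834187e-01,
        -1.66716038e-01],
       [ 9.99999968e-01,  2.38315342e-04,  8.20271515e-05,
         4.19725696e-05],
       [-2.51665175e-04,  9.61834158e-01,  2.73632946e-01,
        -7.51769444e-02],
       [ 0.00000000e+00,  0.00000000e+00,  0.00000000e+00,
         1.00000000e+00]])}
```

View pics/top0.png

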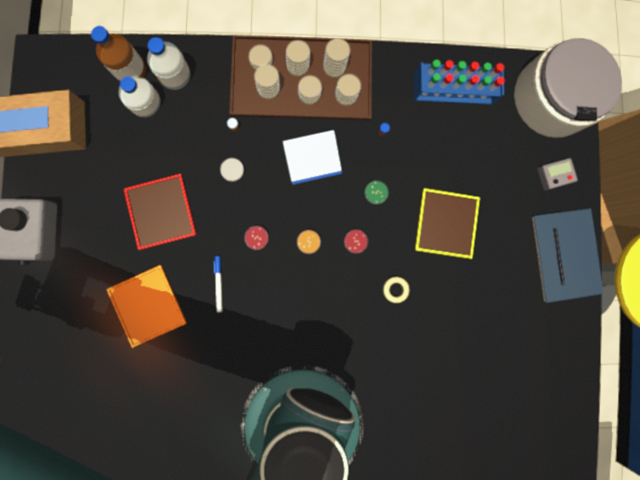

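View pics/scene0.png

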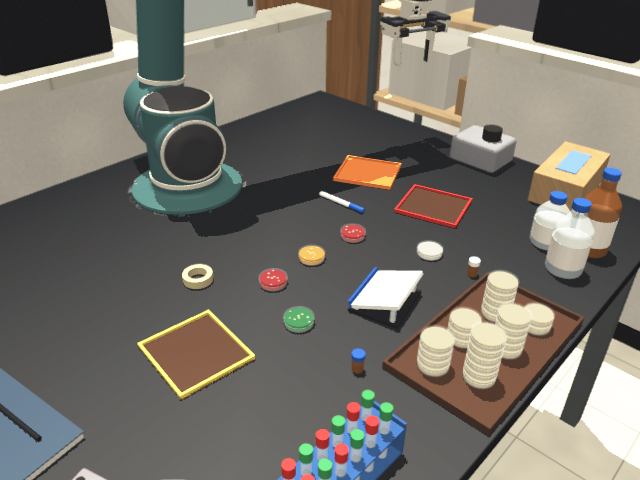

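Top view: red plates at (256,238) and (356,241), yellow plate at (309,242), green (376,192), white (232,169). The red-rimmed tray is at (160,212), the orange look-alike at (146,306), the yellow-rimmed tray at (448,223), and the stand at (313,157) with its blue cleat on the low side (317,180). Next I measure these.

```bash
cat > h.py <<'E'
import numpy as np,cv2
from workcell import sensors, eyes
def ray(uv,c,z):
    uv=np.array(uv,float).reshape(-1,1,2)
    p=cv2.undistortPoints(uv,c["camera_matrix"],np.array(c["D"])).reshape(-1,2)
    d=np.c_[p,np.ones(len(p))]@c["R"]; o=-c["R"].T@c["t"]
    return o+d*((z-o[2])/d[:,2])[:,None]
def pts(uv,dep,c):
    uv=np.array(uv,float).reshape(-1,2)
    p=cv2.undistortPoints(uv.reshape(-1,1,2),c["camera_matrix"],np.array(c["D"])).reshape(-1,2)
    X=np.c_[p,np.ones(len(p))]*dep[:,None]
    return (X-c["t"])@c["R"]
def wcal(s):
    c=dict(eyes.get_calibration("wrist")); T=c["tool_from_camera"]
    R=s["eef_rot"]@T[:3,:3]; t=s["eef_rot"]@T[:3,3]+s["eef_pos"]
    c["R"]=R.T; c["t"]=-R.T@t; return c
E
python3 - <<'E'
from h import *
def comp(m,amin=60):
    n,l,st,ce=cv2.connectedComponentsWithStats(m.astype(np.uint8)*255)
    return [(i,st[i],ce[i],l==i) for i in range(1,n) if st[i,4]>amin]
for n in ["top","scene"]:
    z=np.load(n+"0.npz");im,d=z["im"],z["d"];c=eyes.get_calibration(n)
    hsv=cv2.cvtColor(im,cv2.COLOR_BGR2HSV);H,S,V=cv2.split(hsv)
    print(n)
    cols={"red":((H<6)|(H>172))&(S>130)&(V>70),"yel":(H>10)&(H<24)&(S>150)&(V>150),"yrim":(H>24)&(H<34)&(S>120)&(V>120),"green":(H>45)&(H<85)&(S>90)&(V>50),"blue":(H>100)&(H<125)&(S>150)&(V>70),"white":(S<60)&(V>150)}
    for k,m in cols.items():
        for i,st,ce,l in comp(m):
            if n=="top" and (st[1]>320 or st[1]<120 or st[0]<100 or st[0]>500): continue
            if n=="scene" and (st[1]<150 or st[1]>360 or st[0]<130 or st[0]>480): continue
            x,y,w,h=st[:4]
            con=max(cv2.findContours(l.astype(np.uint8),cv2.RETR_EXTERNAL,cv2.CHAIN_APPROX_NONE)[0],key=len)
            hull=cv2.convexHull(con)
            (a,b),_=cv2.minEnclosingCircle(con)
            r=cv2.minAreaRect(con)
            M=cv2.moments(hull);cc=(M["m10"]/M["m00"],M["m01"]/M["m00"])
            P=ray([cc],c,.010)[0]
            zz=pts([cc],np.array([d[int(cc[1]),int(cc[0])]]),c)[0]
            print(k,st,np.round(cc,1),"ray",P.round(3),"depthpt",zz.round(3),"wh",np.round(r[1],1))
            if w>45 or k=="white":
                q=cv2.approxPolyDP(hull,6,True).reshape(-1,2); print("   corners",q.tolist(),ray(q,c,.01)[:,:2].round(3).tolist())
                dd=[d[v,u] for u,v in q]; 
E
python3 - <<'E'
import cv2,numpy as np
im=cv2.imread("pics/top0.png")
cv2.imwrite("pics/crop0.png",cv2.resize(im[120:360,90:500],None,fx=1.95,fy=1.95,interpolation=cv2.INTER_CUBIC))
E
```

```text
top
red [123 173  74  78 921] [159.2 211.4] ray [0.5   0.349 0.01 ] depthpt [0.501 0.351 0.004] wh [65.1 61.4]
   corners [[180, 173], [196, 234], [137, 249], [123, 188]] [[0.593, 0.304], [0.448, 0.26], [0.41, 0.399], [0.554, 0.439]]
red [246 227  22  21 312] [256.1 237.1] ray [0.444 0.118 0.01 ] depthpt [0.444 0.118 0.011] wh [20. 21.]
red [346 230  21  22 326] [355.9 240.8] ray [ 0.441 -0.118  0.01 ] depthpt [ 0.441 -0.118  0.011] wh [21. 20.]
yel [298 231  22  21 323] [308.6 241.2] ray [ 0.437 -0.006  0.01 ] depthpt [ 0.437 -0.006  0.017] wh [20. 21.]
yel [ 107  265   79   83 3796] [145.7 305.8] ray [0.277 0.373 0.01 ] depthpt [0.276 0.376 0.002] wh [64.8 59.9]
   corners [[160, 265], [185, 322], [132, 347], [107, 289]] [[0.374, 0.343], [0.242, 0.28], [0.18, 0.403], [0.314, 0.467]]
yrim [415 188  65  71 820] [447.2 223.1] ray [ 0.489 -0.339  0.01 ] depthpt [ 0.489 -0.342  0.002] wh [58.6 64. ]
   corners [[424, 188], [479, 197], [471, 258], [415, 249]] [[0.572, -0.282], [0.554, -0.419], [0.406, -0.399], [0.424, -0.261]]
green [366 181  22  22 338] [376.5 191.5] ray [ 0.56  -0.166 
[... 3920 characters left out ...]
rs [[422, 271], [393, 321], [351, 306], [378, 270]] [[0.641, 0.105], [0.691, -0.055], [0.609, -0.076], [0.575, 0.046]]
white [ 417  271  137  117 6863] [484.  332.1] ray [0.825 0.033 0.01 ] depthpt [ 0.865 -0.064  0.1  ] wh [ 86.1 135. ]
   corners [[552, 313], [549, 330], [490, 386], [418, 366], [421, 333], [494, 271], [513, 275]] [[0.891, 0.166], [0.908, 0.118], [0.897, -0.071], [0.788, -0.114], [0.745, -0.046], [0.747, 0.206], [0.782, 0.221]]
white [  469   331   171   149 14132] [577.  420.6] ray [ 1.029 -0.042  0.01 ] depthpt [ 0.917  0.665 -0.72 ] wh [148. 170.]
   corners [[639, 351], [639, 479], [469, 479], [589, 331]] [[1.047, 0.177], [1.136, -0.08], [0.962, -0.239], [0.962, 0.166]]
```

View pics/crop0.png

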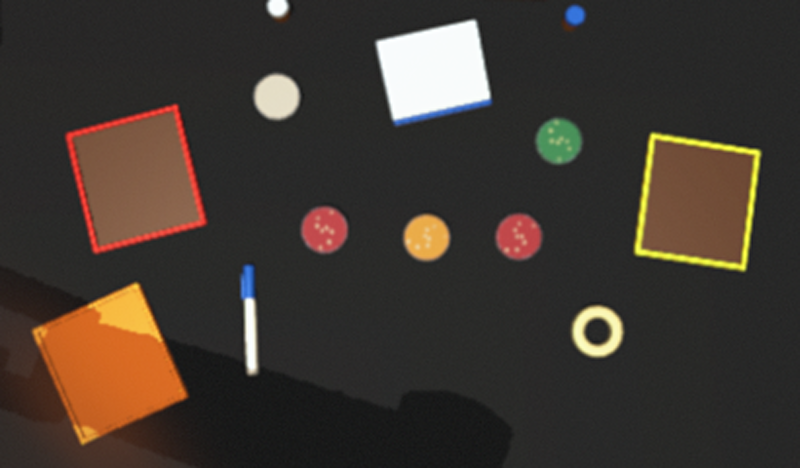

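All identified: the red-rimmed tray has brown floor and red rim; the orange one at (146,306) is the decoy. Top and scene agree to about 5 mm, and the rim sides come out near 150 and 140 mm. Next, the stand.

```bash
python3 - <<'E'
from h import *
for n in ["top","scene"]:
    z=np.load(n+"0.npz");im,d=z["im"],z["d"];c=eyes.get_calibration(n)
    H,S,V=cv2.split(cv2.cvtColor(im,cv2.COLOR_BGR2HSV))
    m=((S<60)&(V>150)).astype(np.uint8)
    box=(275,125,345,190) if n=="top" else (345,262,430,316)
    k=np.zeros_like(m);k[box[1]:box[3],box[0]:box[2]]=1;m*=k
    if n=="scene": m=cv2.morphologyEx(m,cv2.MORPH_OPEN,np.ones((9,9),np.uint8))
    me=cv2.erode(m,np.ones((5,5),np.uint8))
    v,u=np.nonzero(me);P=pts(np.c_[u,v],d[v,u],c)
    P=P[d[v,u]>0]
    A=np.c_[P[:,:2],np.ones(len(P))];q=np.linalg.lstsq(A,P[:,2],rcond=None)[0]
    r=A@q-P[:,2]; g=np.hypot(*q[:2]);print(n,"slope",np.arctan(g),"yaw",np.arctan2(q[1],q[0]),"rms",r.std(),q)
    o=-c["R"].T@c["t"]
    con=max(cv2.findContours(m,cv2.RETR_EXTERNAL,cv2.CHAIN_APPROX_NONE)[0],key=len)
    cor=cv2.approxPolyDP(cv2.convexHull(con),6,True).reshape(-1,2)
    for uv in cor:
        a=ray([uv],c,0.)[0];dr=a-o;t=(q@[o[0],o[1],1]-o[2])/(dr[2]-q[:2]@dr[:2]);X=o+t*dr;print(uv,X.round(4))
E
```

```text
top slope 0.34402738338594757 yaw 0.2507973946074432 rms 0.002014124991057682 [ 0.34706601  0.08891536 -0.18716883]
[333 130] [ 0.6951 -0.0559  0.0491]
[340 170] [ 0.6082 -0.0768  0.0171]
[292 181] [0.5787 0.0366 0.0169]
[283 141] [0.6656 0.0592 0.0491]
scene slope 0.352250857469142 yaw 0.24631187582176597 rms 0.0011598407076067292 [ 0.35648714  0.08962693 -0.19397005]
[420 270] [0.6632 0.0604 0.0479]
[398 309] [ 0.7039 -0.0633  0.0513]
[354 308] [ 0.6247 -0.0862  0.021 ]
[378 270] [0.5805 0.0389 0.0165]
```

Call:
move_arm(
  moves=[
    [[90,0,0,0,-0.14],[90,0,0,0,-0.14],[90,0,0,0,-0.14],[90,0,0,0,-0.14]],
  ],
  force=15,
)

```text
time: 0.5
eef_pos: [0.2006, 0.6444, 0.2182]
eef_rot: [[-0.0, -0.261, 0.965], [-0.001, 0.965, 0.261], [-1.0, -0.001, -0.0]]
wrist_force: [0.0, 0.3, 0.1]
grip_width: 0.9
```

Call:
move_arm(
  moves=[
    [[90,0,0,0,-0.031],[90,0,-0.045,0.007,0],[90,0,-0.045,0.007,0],[90,0,-0.045,0.007,0],[90,0,-0.045,0.007,0],[90,0,-0.045,0.007,0],[90,0,-0.045,0.007,0],[90,0,-0.045,0.007,0],[90,0,-0.045,0.007,0],[90,0,-0.045,0.007,0],[90,0.0,-0.045,0.007,0],[90,0.0,-0.045,0.007,0]],
  ],
)

```text
time: 1.7
eef_pos: [0.4159, 0.1902, 0.2186]
eef_rot: [[0.0, -0.285, 0.958], [0.0, 0.958, 0.285], [-1.0, 0.0, 0.0]]
wrist_force: [1.1, 1.0, 1.3]
grip_width: 0.903
```

Call:
move_arm(
  moves=[
    [[90,0.04,-0.04,0.004,0],[90,0.03,-0.04,0.0,0],[90,0.03,0,0,0],[90,0,0,0,0],[90,0,0,0,0]],
  ],
)

```text
time: 2.2
eef_pos: [0.4404, 0.1211, 0.124]
eef_rot: [[-0.0, -0.285, 0.958], [-0.0, 0.958, 0.285], [-1.0, 0.0, -0.0]]
wrist_force: [0.6, -0.2, 1.4]
grip_width: 0.897
```

```bash
cat >> h.py <<'E'
def tgt(x,y,z,s=None):
    s=s or sensors.observe(); v=s["eef_rot"].T@(np.array([x,y,z])-s["eef_pos"])
    R=s["eef_rot"]; print("t",round(s["time"],2),"pos",s["eef_pos"].round(4),"yaw",round(np.arctan2(R[1,1],R[0,1]),4),"tool shift",v.round(4),"F",s["wrist_force"].round(1),"g",round(s["grip_width"],3)); return v
E
python3 - <<'E'
from h import *
s=sensors.observe(); im,d=eyes.capture("wrist"); cv2.imwrite("pics/w1.png",im); tgt(.445,.118,.003,s)
c=wcal(s)
H,S,V=cv2.split(cv2.cvtColor(im,cv2.COLOR_BGR2HSV))
for nm,m in {"red":((H<6)|(H>172))&(S>120)&(V>70),"yel":(H>10)&(H<24)&(S>150)&(V>150)}.items():
    n,l,st,ce=cv2.connectedComponentsWithStats(m.astype(np.uint8)*255)
    for i in range(1,n):
        if st[i,4]>200:
            con=max(cv2.findContours((l==i).astype(np.uint8),cv2.RETR_EXTERNAL,cv2.CHAIN_APPROX_NONE)[0],key=len)
            if len(con)>5:
                e=cv2.fitEllipse(con); print(nm,st[i],e,ray([e[0]],c,.012)[0].round(4))
E
```

```text
t 2.2 pos [0.4404 0.1211 0.124 ] yaw 1.8601 tool shift [ 0.121  -0.0043  0.0036] F [ 0.6 -0.2  1.4] g 0.897
red [   0  118   59   68 2977] ((26.914657592773438, 151.5708465576172), (57.27046585083008, 71.1274185180664), 150.9269256591797) [ 0.4426 -0.1172  0.012 ]
red [ 280  207   61   61 2652] ((310.0470886230469, 237.40142822265625), (59.589073181152344, 60.70576095581055), 92.3021469116211) [0.4463 0.1177 0.012 ]
red [ 458  282  164   38 2039] ((536.7192993164062, 301.9659729003906), (40.69282531738281, 170.94195556640625), 89.73076629638672) [0.4461 0.328  0.012 ]
yel [581  34  59 201 988] ((615.8461303710938, 135.77777099609375), (58.68321990966797, 238.48648071289062), 2.82789945602417) [0.2985 0.3239 0.012 ]
yel [593 217  47  12 231] ((618.7894897460938, 222.46177673339844), (4.648651123046875, 66.32833862304688), 81.33242797851562) [0.36   0.3619 0.012 ]
```

View pics/w1.png

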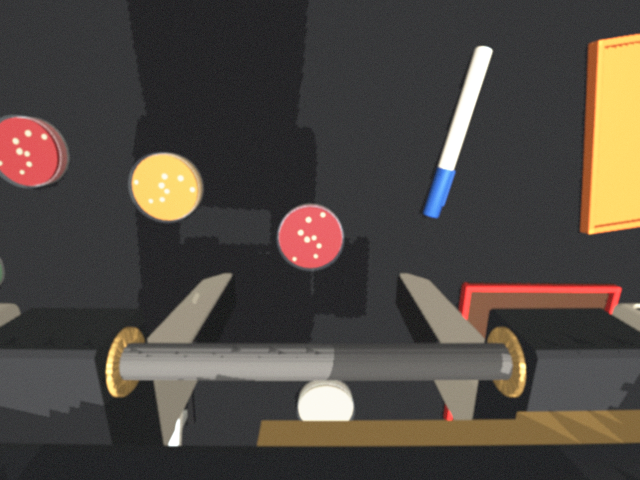

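Wrist view: red plate 1 at (310,237), between the fingers, giving (0.446, 0.118). That matches the top view within 2 mm, so I pick it.

Call:
move_arm(
  moves=[
    [[90,0.035,-0.005,0.005,0],[90,0.035,0,0,0],[90,0.025,0,0,0],[90,0.015,0,0,0],[90,0.011,0,0,0],[90,0,0,0,0],[70,0,0,0,0],[50,0,0,0,0],[50,0,0,0,0],[50,0,0,0,0],[50,0,0,0,0]],
  ],
)

```text
time: 3.35
eef_pos: [0.447, 0.1176, 0.0029]
eef_rot: [[0.001, -0.285, 0.958], [0.0, 0.958, 0.285], [-1.0, -0.0, 0.001]]
wrist_force: [-0.5, 0.2, 4.9]
grip_width: 0.598
```

Call:
move_arm(
  moves=[
    [[50,-0.01,0,0,0],[50,-0.02,0,0,0],[50,-0.03,0,0,0],[50,0,0,0,0]],
  ],
)

```text
time: 3.75
eef_pos: [0.4484, 0.1178, 0.0667]
eef_rot: [[0.005, -0.285, 0.958], [0.001, 0.958, 0.285], [-1.0, -0.001, 0.005]]
wrist_force: [0.3, -0.5, -1.0]
grip_width: 0.599
```

```bash
python3 - <<'E'
from h import *
s=sensors.observe(); im,d=eyes.capture("wrist"); cv2.imwrite("pics/w2.png",im); c=np.array([.501,.350]); yw=.290
x=np.array([np.cos(yw),np.sin(yw)])
for k in (.033,-.033): tgt(*(c+k*x),.06,s)
E
```

```text
t 3.75 pos [0.4484 0.1178 0.0667] yaw 1.86 tool shift [0.0074 0.2076 0.1496] F [ 0.3 -0.5 -1. ] g 0.599
t 3.75 pos [0.4484 0.1178 0.0667] yaw 1.86 tool shift [0.007  0.2075 0.0836] F [ 0.3 -0.5 -1. ] g 0.599
```

View pics/w2.png

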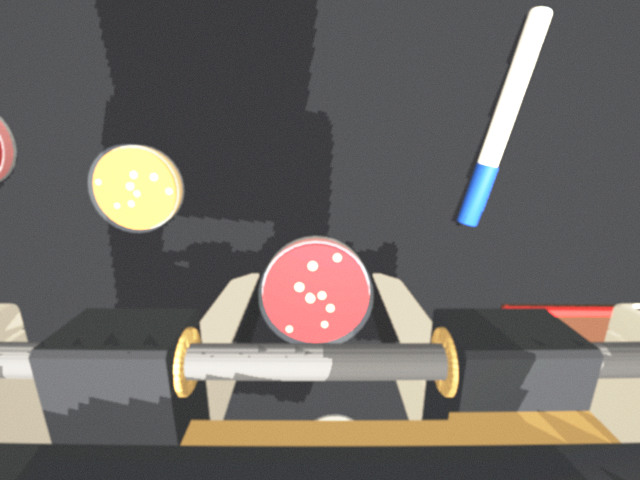

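Call:
move_arm(
  moves=[
    [[50,0,0.02,0.015,0],[50,0,0.035,0.025,0],[50,0,0.035,0.025,0],[50,0,0.035,0.025,0],[50,0,0.035,0.025,0],[50,0,0.03,0.02,0],[50,0,0.018,0.015,0],[50,0,0,0,0],[50,0,0,0,0]],
  ],
)

```text
time: 4.7
eef_pos: [0.5306, 0.3594, 0.0612]
eef_rot: [[-0.002, -0.286, 0.958], [-0.001, 0.958, 0.286], [-1.0, -0.001, -0.002]]
wrist_force: [0.2, -0.0, -0.6]
grip_width: 0.596
```

```bash
python3 - <<'E'
from h import *
s=sensors.observe(); im,d=eyes.capture("wrist"); cv2.imwrite("pics/w3.png",im); c=np.array([.502,.349]); yw=.290
x=np.array([np.cos(yw),np.sin(yw)])
for k in (.033,-.033): tgt(*(c+k*x),.0075,s)
im,d=eyes.capture("top"); cv2.imwrite("pics/t3.png",im[100:400,50:400])
E
```

```text
t 4.7 pos [0.5306 0.3594 0.0612] yaw 1.8606 tool shift [ 0.0537 -0.0018  0.0027] F [ 0.2 -0.  -0.6] g 0.596
t 4.7 pos [0.5306 0.3594 0.0612] yaw 1.8606 tool shift [ 0.0538 -0.0018 -0.0633] F [ 0.2 -0.  -0.6] g 0.596
```

View pics/w3.png

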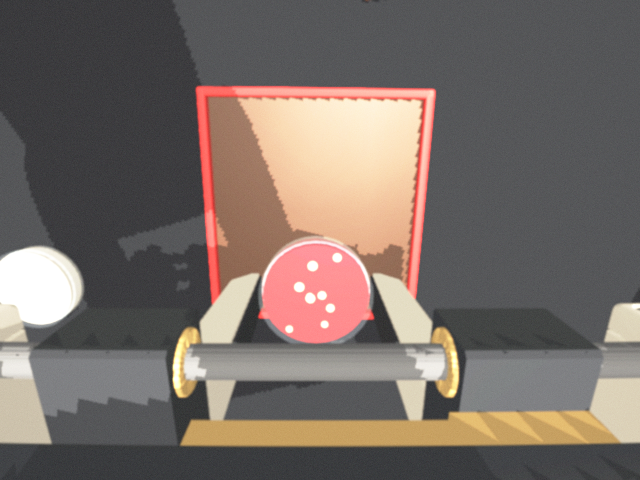

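Plate held over the red tray (rim sides at columns 205 and 425, plate centred at 316) and square to it. Lowering.

Call:
move_arm(
  moves=[
    [[50,0.02,0,0.002,0],[50,0.015,0,0,0],[50,0.01,0,0,0],[50,0.006,0,0,0],[50,0.003,0,0,0],[50,0,0,0,0],[50,0,0,0,0]],
  ],
)

```text
time: 5.5
eef_pos: [0.5333, 0.3604, 0.0089]
eef_rot: [[0.001, -0.285, 0.958], [0.0, 0.958, 0.285], [-1.0, 0.0, 0.001]]
wrist_force: [0.1, 0.9, -0.8]
grip_width: 0.6
```

```bash
python3 - <<'E'
from h import *
tgt(.5336,.3585,.0075)
E
```

```text
t 5.5 pos [0.5333 0.3604 0.0089] yaw 1.86 tool shift [ 0.0014 -0.0019 -0.0002] F [ 0.1  0.9 -0.8] g 0.6
```

Call:
move_arm(
  moves=[
    [[50,0.0015,0,0,0],[50,0,0,0,0],[70,0,0,0,0],[72,0,0,0,0],[72,0,0,0,0],[72,-0.015,0,0,0],[72,-0.03,0,0,0],[80,-0.04,0,0,0]],
  ],
)

```text
time: 6.3
eef_pos: [0.5324, 0.3598, 0.0924]
eef_rot: [[-0.002, -0.285, 0.958], [-0.001, 0.958, 0.285], [-1.0, -0.001, -0.002]]
wrist_force: [1.3, -0.0, 0.2]
grip_width: 0.765
```

Call:
move_arm(
  moves=[
    [[90,-0.01,-0.02,-0.01,0],[90,0,-0.04,-0.02,0],[90,0,-0.04,-0.02,0],[90,0,-0.04,-0.02,0],[90,0,-0.04,-0.02,0],[90,0,-0.04,-0.02,0],[90,0,-0.04,-0.02,0],[90,0,-0.04,-0.02,0],[90,0,-0.04,-0.02,0],[90,0,-0.04,-0.02,0],[90,0,-0.04,-0.02,0],[90,0,-0.012,-0.013,0]],
  ],
)

```text
time: 7.5
eef_pos: [0.442, -0.1204, 0.1032]
eef_rot: [[0.001, -0.283, 0.959], [-0.001, 0.959, 0.283], [-1.0, -0.001, 0.001]]
wrist_force: [-0.6, 0.1, 0.4]
grip_width: 0.897
```

Call:
move_arm(
  moves=[
    [[90,0,0,0,0],[90,0,0,0,0]],
  ],
)

```text
time: 7.7
eef_pos: [0.4427, -0.1174, 0.1027]
eef_rot: [[0.001, -0.284, 0.959], [-0.0, 0.959, 0.284], [-1.0, -0.0, 0.001]]
wrist_force: [0.4, -0.3, -0.3]
grip_width: 0.897
```

```bash
cat >> h.py <<'E'
def wr(name,which,x,y,z):
    s=sensors.observe(); im,d=eyes.capture("wrist"); cv2.imwrite(name,im); tgt(x,y,z,s); c=wcal(s)
    H,S,V=cv2.split(cv2.cvtColor(im,cv2.COLOR_BGR2HSV))
    m={"red":((H<6)|(H>172))&(S>120)&(V>70),"yel":(H>10)&(H<32)&(S>110)&(V>130),"green":(H>40)&(H<90)&(S>80)&(V>40)}[which]
    for con in cv2.findContours(m.astype(np.uint8),cv2.RETR_EXTERNAL,cv2.CHAIN_APPROX_NONE)[0]:
        if cv2.contourArea(con)>700:
            e=cv2.fitEllipse(con); print(which,np.round(e[0],0),np.round(e[1],0),ray([e[0]],c,.012)[0].round(4))
E
python3 - <<'E'
from h import *
wr("pics/w4.png","red",.442,-.1175,.003)
im,d=eyes.capture("top"); cv2.imwrite("pics/t4.png",im)
E
```

```text
t 7.7 pos [ 0.4427 -0.1174  0.1027] yaw 1.859 tool shift [ 0.0997  0.0001 -0.0008] F [ 0.4 -0.3 -0.3] g 0.897
```

View pics/t4.png

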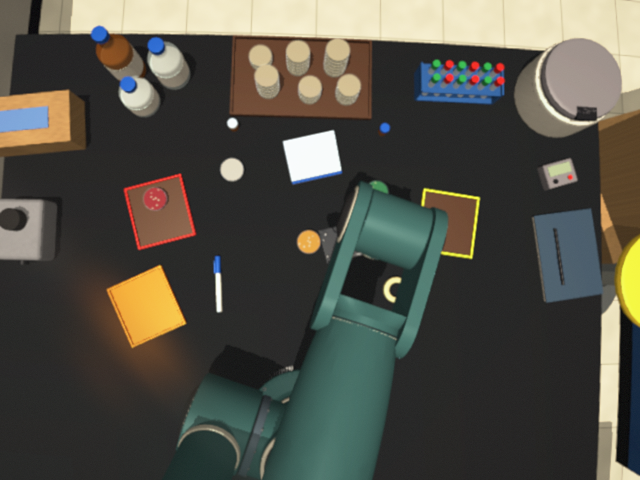

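Top: red 1 lies in the red tray at (154,198), white unmoved at (232,169). The wrist mask found no red plate, so I check that picture.

View pics/w4.png

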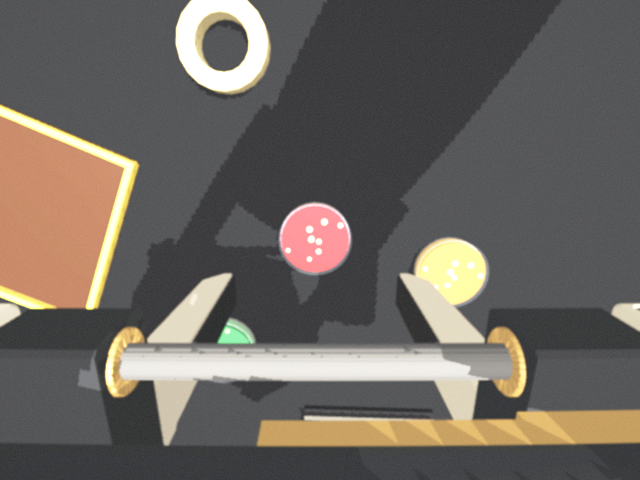

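Red 2 is at (315,238), centred between the fingers; its colour is paler here, so the mask missed it. Casting that pixel.

```bash
python3 - <<'E'
from h import *
s=sensors.observe(); print(ray([(315,238)],wcal(s),.012)); tgt(.442,-.1175,.003,s)
z=np.array(0)
im=cv2.imread("pics/t4.png");H,S,V=cv2.split(cv2.cvtColor(im,cv2.COLOR_BGR2HSV))
m=(((H<6)|(H>172))&(S>130)&(V>70)).astype(np.uint8);m[:, :132]=0;m[:,185:]=0;m[:185]=0;m[230:]=0
v,u=np.nonzero(m);p=ray([(u.min()/2+u.max()/2,v.min()/2+v.max()/2)],eyes.get_calibration("top"),.014)[0];print(u.min(),u.max(),v.min(),v.max(),p)
E
```

```text
[[ 0.4422597  -0.11768801  0.012     ]]
t 7.8 pos [ 0.4429 -0.1166  0.1024] yaw 1.8609 tool shift [ 0.0994 -0.0006 -0.0012] F [0.4 0.2 0.2] g 0.898
132 184 185 229 [0.51001896 0.35138624 0.014     ]
```

Call:
move_arm(
  moves=[
    [[90,0.035,0,-0.001,0],[90,0.03,0,0,0],[90,0.02,0,0,0],[90,0.01,0,0,0],[90,0.005,0,0,0],[90,0,0,0,0],[70,0,0,0,0],[50,0,0,0,0],[50,0,0,0,0],[50,0,0,0,0],[50,0,0,0,0]],
  ],
)

```text
time: 8.9
eef_pos: [0.4417, -0.1178, 0.0023]
eef_rot: [[0.001, -0.285, 0.958], [-0.0, 0.958, 0.285], [-1.0, -0.0, 0.0]]
wrist_force: [-1.4, 0.5, 3.6]
grip_width: 0.598
```

Call:
move_arm(
  moves=[
    [[50,-0.01,0,0,0],[50,-0.02,0,0,0],[50,-0.03,0,0,0],[50,0,0.02,0.007,0],[50,0,0.04,0.015,0],[50,0,0.04,0.015,0],[50,0,0.04,0.015,0],[50,0,0.04,0.015,0],[50,0,0.04,0.015,0],[50,0,0.04,0.015,0],[50,0,0.04,0.015,0],[50,0,0.04,0.015,0]],
  ],
)

```text
time: 10.1
eef_pos: [0.4662, 0.2463, 0.0627]
eef_rot: [[0.001, -0.285, 0.958], [0.0, 0.958, 0.285], [-1.0, 0.0, 0.001]]
wrist_force: [0.7, -0.1, 0.2]
grip_width: 0.595
```

Call:
move_arm(
  moves=[
    [[50,0,0.04,0.013,0],[50,0,0.03,0.01,0],[50,0,0.015,0.005,0],[50,0,0.005,0.002,0],[50,0,0,0,0],[50,0,0,0,0]],
  ],
)

```text
time: 10.7
eef_pos: [0.4695, 0.3381, 0.062]
eef_rot: [[-0.0, -0.284, 0.959], [-0.0, 0.959, 0.284], [-1.0, -0.0, -0.0]]
wrist_force: [-0.2, 1.0, -0.5]
grip_width: 0.603
```

```bash
python3 - <<'E'
from h import *
tgt(.4704,.3396,.0075)
im,d=eyes.capture("wrist"); cv2.imwrite("pics/w5.png",im)
E
```

```text
t 10.7 pos [0.4695 0.3381 0.062 ] yaw 1.8592 tool shift [0.0545 0.0012 0.0013] F [-0.2  1.  -0.5] g 0.603
```

View pics/w5.png

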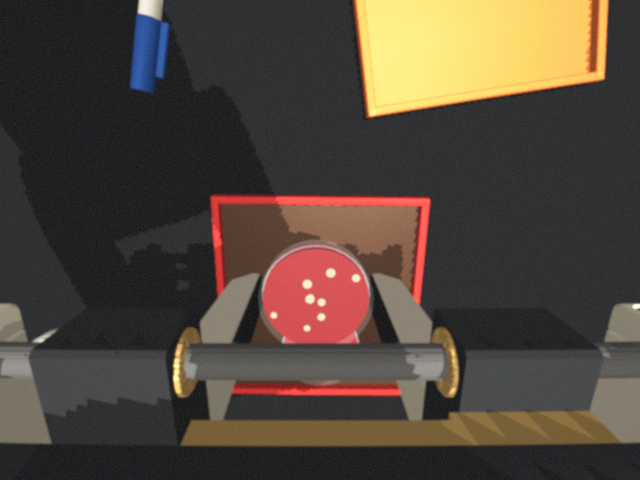

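Red 2 is held over the near half of the red tray (rim at row 200, red 1 behind it), square and clear. Lowering.

Call:
move_arm(
  moves=[
    [[50,0.02,0.001,0.001,0],[50,0.015,0,0,0],[50,0.01,0,0,0],[50,0.006,0,0,0],[50,0.003,0,0,0],[50,0.001,0,0,0],[50,0,0,0,0],[70,0,0,0,0],[72,0,0,0,0],[72,0,0,0,0],[72,-0.015,0,0,0],[72,-0.03,0,0,0]],
  ],
)

```text
time: 11.95
eef_pos: [0.4691, 0.3398, 0.0513]
eef_rot: [[-0.003, -0.285, 0.958], [-0.002, 0.958, 0.285], [-1.0, -0.001, -0.003]]
wrist_force: [-0.5, -0.4, -0.5]
grip_width: 0.718
```

Call:
move_arm(
  moves=[
    [[90,-0.04,0,0,0.141],[90,-0.01,0,0,0.141],[90,0,0,0,0.141],[90,0,0,0,0]],
  ],
)

```text
time: 12.35
eef_pos: [0.4704, 0.3406, 0.1036]
eef_rot: [[0.001, 0.136, 0.991], [0.001, 0.991, -0.136], [-1.0, 0.001, 0.001]]
wrist_force: [-1.1, 0.0, 0.0]
grip_width: 0.9
```

```bash
python3 - <<'E'
from h import *
tgt(.437,-.006,.1)
E
```

```text
t 12.35 pos [0.4704 0.3406 0.1036] yaw 1.4344 tool shift [ 0.0032 -0.3479  0.0141] F [-1.1  0.   0. ] g 0.9
```

Call:
move_arm(
  moves=[
    [[90,0,-0.02,0.002,0],[90,0,-0.04,0.002,0],[90,0,-0.045,0.002,0],[90,0,-0.045,0.002,0],[90,0,-0.045,0.002,0],[90,0,-0.045,0.002,0],[90,0,-0.045,0.002,0],[90,0,-0.04,0,0],[90,0,-0.023,0,0],[90,0,0,0,0],[90,0,0,0,0]],
  ],
)

```text
time: 13.45
eef_pos: [0.4371, -0.0069, 0.1019]
eef_rot: [[-0.0, 0.132, 0.991], [0.0, 0.991, -0.132], [-1.0, 0.0, -0.0]]
wrist_force: [-0.4, -0.2, 1.1]
grip_width: 0.903
```

```bash
python3 - <<'E'
from h import *
wr("pics/w6.png","yel",.437,-.006,.003)
im,d=eyes.capture("top"); cv2.imwrite("pics/t6.png",im)
E
```

```text
t 13.45 pos [ 0.4371 -0.0069  0.1019] yaw 1.438 tool shift [ 0.0989  0.0009 -0.0002] F [-0.4 -0.2  1.1] g 0.903
yel [541. 429.] [ 30. 672.] [0.6463 0.1759 0.012 ]
yel [507. 362.] [35. 68.] [0.5687 0.1423 0.012 ]
yel [124. 362.] [35. 69.] [ 0.525  -0.1858  0.012 ]
```

View pics/w6.png

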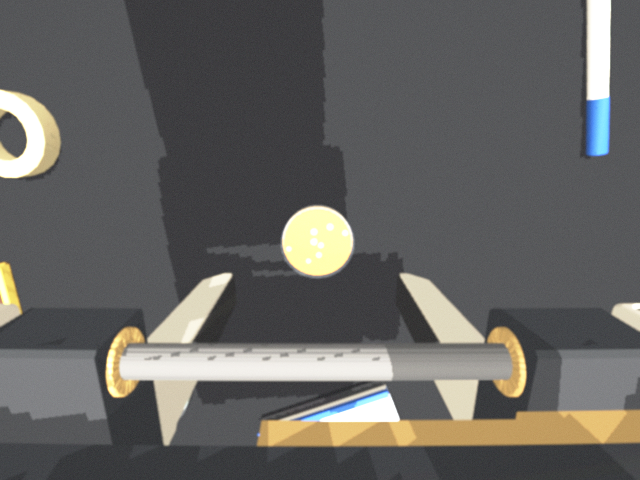

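View pics/t6.png

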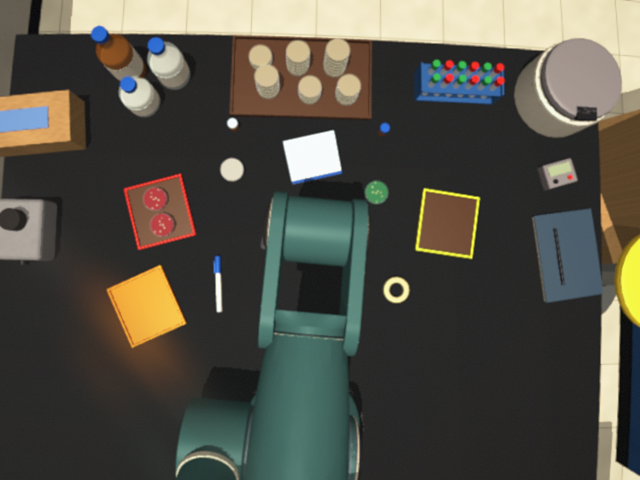

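Both reds lie in the red tray at (154,198) and (162,224). The yellow plate sits at wrist (318,241), centred between the fingers. Picking it.

Call:
move_arm(
  moves=[
    [[90,0.035,0.0,-0.001,0],[90,0.03,0,0,0],[90,0.02,0,0,0],[90,0.01,0,0,0],[90,0.004,0,0,0],[90,0,0,0,0],[70,0,0,0,0],[50,0,0,0,0],[50,0,0,0,0],[50,0,0,0,0],[50,0,0,0,0]],
  ],
)

```text
time: 14.65
eef_pos: [0.4367, -0.0062, 0.0032]
eef_rot: [[0.001, 0.133, 0.991], [-0.0, 0.991, -0.133], [-1.0, 0.0, 0.001]]
wrist_force: [-0.5, 0.8, 3.0]
grip_width: 0.598
```

Call:
move_arm(
  moves=[
    [[50,-0.01,0,0,0],[50,-0.02,0,0,0],[50,-0.03,0,0,0],[50,0,-0.02,0.006,0],[50,0,-0.04,0.012,0],[50,0,-0.04,0.012,0],[50,0,-0.04,0.012,0],[50,0,-0.04,0.012,0],[50,0,-0.04,0.012,0],[50,0,-0.04,0.012,0],[50,0,-0.04,0.012,0],[50,0,-0.024,0.006,0]],
  ],
)

```text
time: 15.85
eef_pos: [0.4885, -0.3428, 0.0634]
eef_rot: [[0.0, 0.135, 0.991], [-0.0, 0.991, -0.135], [-1.0, -0.0, 0.0]]
wrist_force: [0.0, 0.7, -0.7]
grip_width: 0.593
```

Call:
move_arm(
  moves=[
    [[50,0,0,0,0],[50,0,0,0,0]],
  ],
)

```text
time: 16.05
eef_pos: [0.4882, -0.3401, 0.063]
eef_rot: [[-0.0, 0.134, 0.991], [0.001, 0.991, -0.134], [-1.0, 0.0, -0.0]]
wrist_force: [0.2, 0.5, -0.7]
grip_width: 0.596
```

```bash
python3 - <<'E'
from h import *
tgt(.489,-.340,.0075)
im,d=eyes.capture("wrist"); cv2.imwrite("pics/w7.png",im)
E
```

```text
t 16.05 pos [ 0.4882 -0.3401  0.063 ] yaw 1.4361 tool shift [0.0555 0.0002 0.0008] F [ 0.2  0.5 -0.7] g 0.596
```

View pics/w7.png

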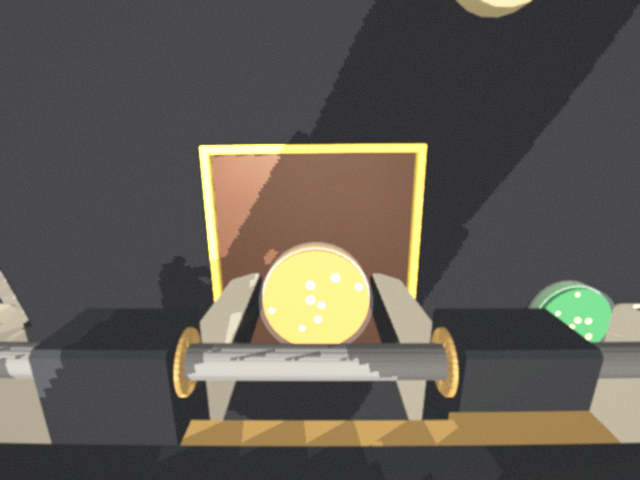

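Yellow is held over the middle of the yellow tray, rim sides at columns 208 and 420. Lowering, then on to green with the jaws turned along the cleat.

Call:
move_arm(
  moves=[
    [[50,0.02,0,0.001,0],[50,0.015,0,0,0],[50,0.01,0,0,0],[50,0.006,0,0,0],[50,0.003,0,0,0],[50,0.0015,0,0,0],[50,0,0,0,0],[70,0,0,0,0],[72,0,0,0,0],[72,0,0,0,0],[72,-0.015,0,0,0],[72,-0.03,0,0,0]],
  ],
)

```text
time: 17.3
eef_pos: [0.4885, -0.3396, 0.0518]
eef_rot: [[-0.003, 0.133, 0.991], [0.002, 0.991, -0.133], [-1.0, 0.002, -0.003]]
wrist_force: [0.7, -0.4, 0.7]
grip_width: 0.723
```

Call:
move_arm(
  moves=[
    [[85,-0.04,0,0,-0.128],[85,-0.01,0,0,-0.128],[85,0,0,0,-0.128],[85,0,0,0,0]],
  ],
)

```text
time: 17.7
eef_pos: [0.4897, -0.3404, 0.1041]
eef_rot: [[0.001, -0.25, 0.968], [-0.001, 0.968, 0.25], [-1.0, -0.001, 0.001]]
wrist_force: [0.1, -0.9, 0.6]
grip_width: 0.848
```

```bash
python3 - <<'E'
from h import *
tgt(.561,-.1655,.1)
E
```

```text
t 17.7 pos [ 0.4897 -0.3404  0.1041] yaw 1.8233 tool shift [0.004  0.1516 0.1127] F [ 0.1 -0.9  0.6] g 0.848
```

Call:
move_arm(
  moves=[
    [[85,0,0.02,0.0157,0],[85,0,0.032,0.023,0],[85,0,0.032,0.024,0],[85,0,0.032,0.024,0],[85,0,0.025,0.018,0],[85,0,0.011,0.008,0],[85,0,0,0,0],[85,0,0,0,0]],
  ],
)

```text
time: 18.5
eef_pos: [0.5608, -0.1657, 0.1024]
eef_rot: [[-0.0, -0.246, 0.969], [-0.0, 0.969, 0.246], [-1.0, -0.0, -0.0]]
wrist_force: [-0.2, -0.4, 0.9]
grip_width: 0.85
```

```bash
python3 - <<'E'
from h import *
wr("pics/w8.png","green",.561,-.1655,.003)
im,d=eyes.capture("top"); cv2.imwrite("pics/t8.png",im)
E
```

```text
t 18.5 pos [ 0.5608 -0.1657  0.1024] yaw 1.8196 tool shift [0.0994 0.0001 0.0003] F [-0.2 -0.4  0.9] g 0.85
green [315. 241.] [62. 66.] [ 0.562  -0.1662  0.012 ]
```

View pics/w8.png

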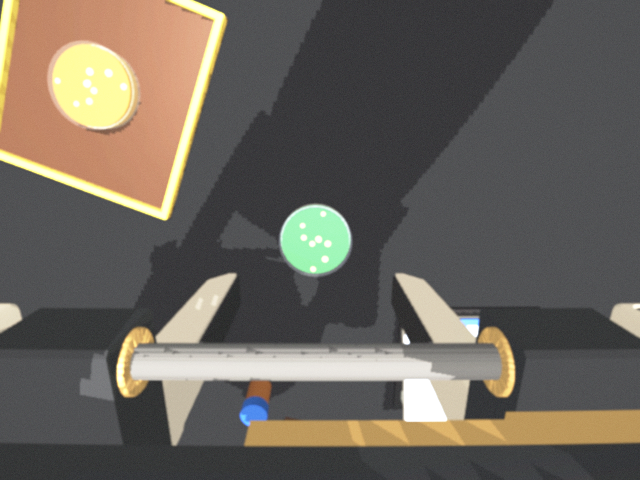

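Call:
move_arm(
  moves=[
    [[85,0.035,0.0,0.001,0],[85,0.03,0,0,0],[85,0.02,0,0,0],[85,0.01,0,0,0],[85,0.004,0,0,0],[85,0,0,0,0],[70,0,0,0,0],[50,0,0,0,0],[50,0,0,0,0],[50,0,0,0,0],[50,0,0,0,0]],
  ],
  force=8,
)

```text
time: 19.7
eef_pos: [0.5622, -0.1649, 0.004]
eef_rot: [[0.001, -0.248, 0.969], [-0.0, 0.969, 0.248], [-1.0, -0.0, 0.001]]
wrist_force: [-0.9, -0.4, 6.0]
grip_width: 0.602
```

Call:
move_arm(
  moves=[
    [[50,-0.01,0,0,0],[50,-0.02,0,0,0],[50,-0.03,0,0,0],[50,-0.02,0,0,0],[50,0,0.018,0.012,0],[50,0,0.025,0.018,0],[50,0,0.025,0.018,0],[50,0,0.025,0.018,0],[50,0,0.025,0.018,0],[50,0,0.015,0.01,0],[50,0,0,0,0],[50,0,0,0,0]],
  ],
)

```text
time: 20.9
eef_pos: [0.6199, -0.013, 0.0834]
eef_rot: [[-0.0, -0.248, 0.969], [-0.0, 0.969, 0.248], [-1.0, -0.0, -0.0]]
wrist_force: [0.1, -1.1, -0.9]
grip_width: 0.596
```

```bash
python3 - <<'E'
from h import *
tgt(.6163+.003*.969,-.0142+.003*.247,.04)
im,d=eyes.capture("wrist"); cv2.imwrite("pics/w9.png",im)
im,d=eyes.capture("scene"); cv2.imwrite("pics/s9.png",cv2.resize(im[180:360,240:480],None,fx=3,fy=3))
E
```

```text
t 20.9 pos [ 0.6199 -0.013   0.0834] yaw 1.8216 tool shift [ 0.0434 -0.0002 -0.0008] F [ 0.1 -1.1 -0.9] g 0.596
```

View pics/w9.png

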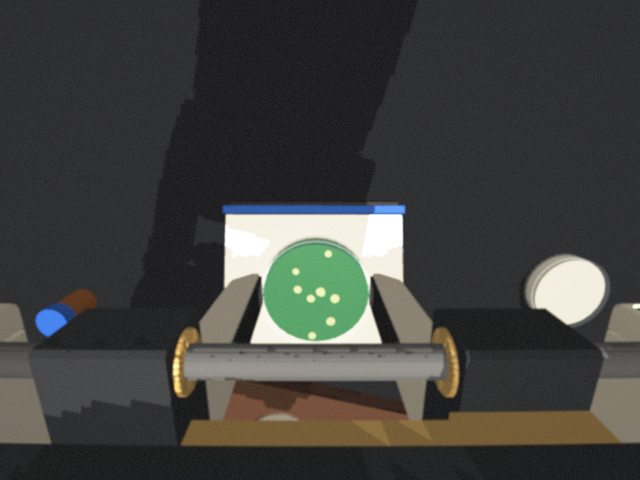

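View pics/s9.png

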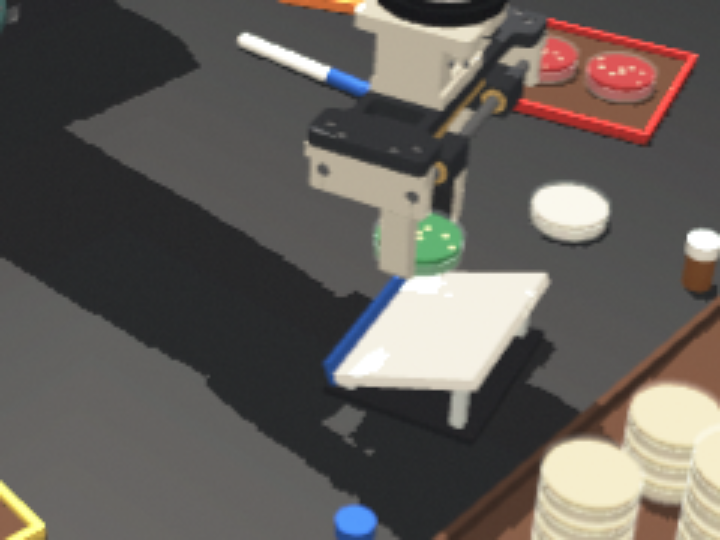

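```bash
python3 - <<'E'
from h import *
s=sensors.observe();c=wcal(s); P=ray([(224,213),(403,213)],c,.020); print(P, P.mean(0)); 
m=P.mean(0)[:2]; print("seat est",m+ .0263*np.array([.969,.247]))
E
```

```text
[[ 0.60970773 -0.08064901  0.02      ]
 [ 0.57969895  0.03694224  0.02      ]] [ 0.59470334 -0.02185339  0.02      ]
seat est [ 0.62018804 -0.01535729]
```

Call:
move_arm(
  moves=[
    [[50,0.02,0,0,0],[50,0.012,0,0,0],[50,0.006,0,0,0],[50,0.002,0,0,0],[50,0.001,0,0,0],[50,0,0,0,0],[50,0,0,0,0]],
  ],
  force=3,
)

```text
time: 21.7
eef_pos: [0.6204, -0.0127, 0.0429]
eef_rot: [[0.001, -0.248, 0.969], [-0.0, 0.969, 0.248], [-1.0, -0.0, 0.001]]
wrist_force: [0.1, 0.4, 0.0]
grip_width: 0.603
```

Wrist view agrees with the seat point within 2 mm. Lowering slowly with a light grip so that the plate pivots onto the panel.

Call:
move_arm(
  moves=[
    [[50,0.001,0,0,0],[50,0.001,0,0,0],[50,0.001,0,0,0],[50,0.001,0,0,0],[50,0.001,0,0,0],[50,0.001,0,0,0],[50,0.001,0,0,0],[50,0,0,0,0]],
  ],
)

```text
time: 22.5
eef_pos: [0.6201, -0.0127, 0.0352]
eef_rot: [[-0.0, -0.248, 0.969], [0.0, 0.969, 0.248], [-1.0, 0.0, -0.0]]
wrist_force: [0.2, 0.0, 0.0]
grip_width: 0.601
```

```bash
python3 - <<'E'
from h import *
tgt(.6163+.003*.969,-.0142+.003*.247,.034)
im,d=eyes.capture("wrist"); cv2.imwrite("pics/w10.png",im[180:420,180:460])
im,d=eyes.capture("scene"); cv2.imwrite("pics/s10.png",cv2.resize(im[220:340,320:440],None,fx=4,fy=4))
E
```

```text
t 22.5 pos [ 0.6201 -0.0127  0.0352] yaw 1.821 tool shift [ 0.0012 -0.0006 -0.001 ] F [0.2 0.  0. ] g 0.601
```

View pics/s10.png

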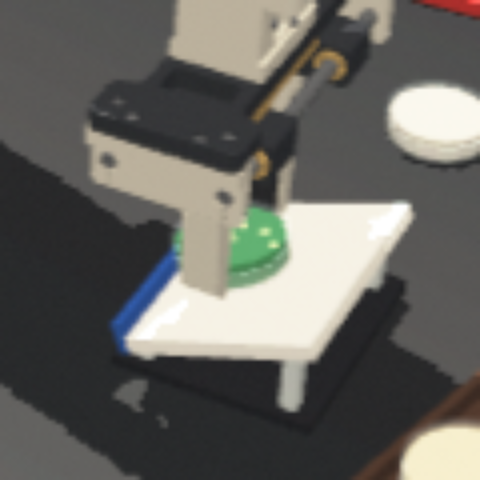

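View pics/w10.png

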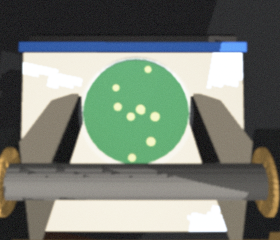

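```bash
cat >> h.py <<'E'
def lid():
    s=sensors.observe();im,d=eyes.capture("wrist");c=wcal(s)
    H,S,V=cv2.split(cv2.cvtColor(im,cv2.COLOR_BGR2HSV)); m=((H>40)&(H<90)&(S>60)).astype(np.uint8)
    con=max(cv2.findContours(m,cv2.RETR_EXTERNAL,cv2.CHAIN_APPROX_NONE)[0],key=cv2.contourArea)
    m=cv2.drawContours(np.zeros_like(m),[cv2.convexHull(con)],-1,1,-1)
    e=cv2.fitEllipse(con)
    v,u=np.nonzero(cv2.erode(m,np.ones((7,7),np.uint8)));P=pts(np.c_[u,v],d[v,u],c)
    A=np.c_[P[:,:2],np.ones(len(P))];q=np.linalg.lstsq(A,P[:,2],rcond=None)[0]
    print("lid slope",np.arctan(np.hypot(*q[:2])),"dir",np.arctan2(q[1],q[0]),"mean",P.mean(0),"rms",(A@q-P[:,2]).std(),np.round(e[0]))
E
python3 - <<'E'
from h import *
lid()
E
```

```text
lid slope 0.13248224517910337 dir -2.886751900103275 mean [ 0.61654988 -0.01395051  0.04834251] rms 0.010290387687285348 [316. 292.]
```

The plate has begun to tilt with the upslope edge touching, and there is no load on the wrist. A little lower, then a gradual release.

Call:
move_arm(
  moves=[
    [[50,0.001,0,0,0],[50,0.001,0,0,0],[50,0,0,0,0],[50,0,0,0,0]],
  ],
)

```text
time: 23.05
eef_pos: [0.6201, -0.0127, 0.0333]
eef_rot: [[-0.0, -0.248, 0.969], [0.0, 0.969, 0.248], [-1.0, 0.0, -0.0]]
wrist_force: [-0.9, 0.7, -0.1]
grip_width: 0.6
```

```bash
python3 - <<'E'
from h import *
lid(); tgt(.62,-.013,.0335)
im,d=eyes.capture("scene"); cv2.imwrite("pics/s11.png",cv2.resize(im[220:340,320:440],None,fx=4,fy=4))
E
```

```text
lid slope 0.14863189744367497 dir -2.884866007298931 mean [ 0.61641301 -0.01394779  0.04646825] rms 0.011441838906901817 [316. 292.]
t 23.1 pos [ 0.6201 -0.0127  0.0334] yaw 1.821 tool shift [-0.0001 -0.0003 -0.0002] F [ 0.1 -1.  -0.4] g 0.599
```

View pics/s11.png

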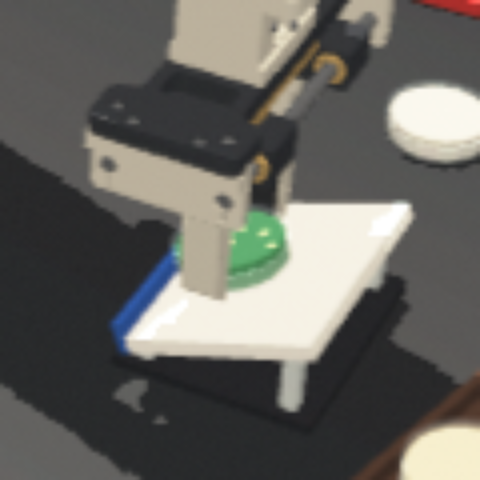

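It is clearly tilting with the panel now. Releasing.

Call:
move_arm(
  moves=[
    [[60,0,0,0,0],[62,0,0,0,0],[64,0,0,0,0],[66,0,0,0,0],[68,0,0,0,0],[72,0,0,0,0],[72,0,0,0,0]],
  ],
)

```text
time: 23.85
eef_pos: [0.6201, -0.0127, 0.0334]
eef_rot: [[0.0, -0.248, 0.969], [-0.0, 0.969, 0.248], [-1.0, -0.0, 0.0]]
wrist_force: [0.1, 0.0, -0.3]
grip_width: 0.717
```

Call:
move_arm(
  moves=[
    [[72,-0.005,0,0,0],[72,-0.015,0,0,0],[72,-0.03,0,0,0],[72,-0.04,0,0,0],[72,0,0,0,0],[72,0,0,0,0]],
  ],
)

```text
time: 24.45
eef_pos: [0.6207, -0.0127, 0.1254]
eef_rot: [[0.003, -0.248, 0.969], [-0.0, 0.969, 0.248], [-1.0, -0.001, 0.003]]
wrist_force: [-0.3, -0.0, -0.4]
grip_width: 0.722
```

```bash
python3 - <<'E'
from h import *
s=sensors.observe();tgt(.62,-.013,.0335,s)
im,d=eyes.capture("wrist"); cv2.imwrite("pics/w12.png",im)
im,d=eyes.capture("scene"); cv2.imwrite("pics/s12.png",cv2.resize(im[220:340,320:480],None,fx=4,fy=4,interpolation=cv2.INTER_CUBIC))
E
```

```text
t 24.45 pos [ 0.6207 -0.0127  0.1254] yaw 1.821 tool shift [ 0.0919 -0.0001 -0.001 ] F [-0.3 -0.  -0.4] g 0.722
```

View pics/s12.png

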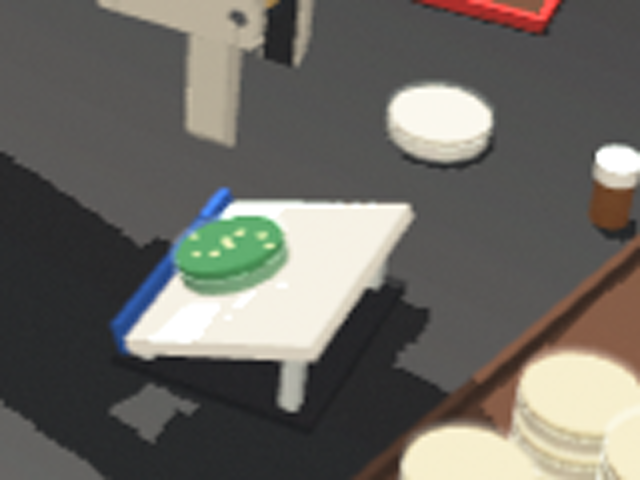

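View pics/w12.png

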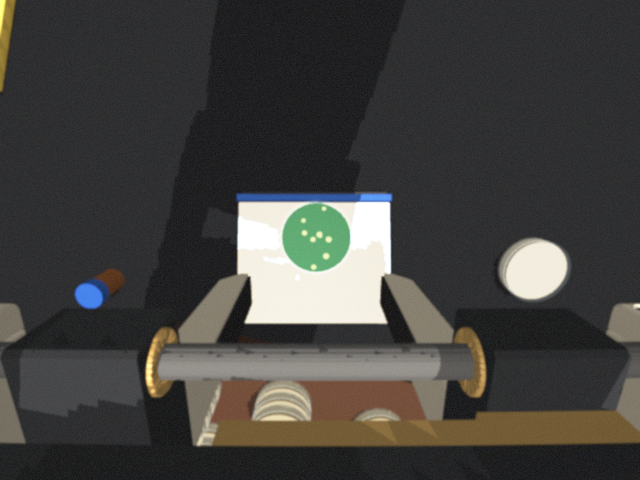

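Scene and wrist show the green plate flat on the panel beside the cleat at wrist (316,237). I measure it and check all placements, after backing the arm out of the top view.

Call:
move_arm(
  moves=[
    [[72,-0.04,0,-0.02,0],[72,-0.03,-0.03,-0.03,0],[72,0,-0.03,-0.035,0],[72,0,-0.03,-0.035,0],[72,0,-0.03,-0.035,0],[72,0,-0.03,-0.035,0],[72,0,0,0,0],[72,0,0,0,0]],
  ],
)

```text
time: 25.35
eef_pos: [0.4734, -0.2042, 0.1915]
eef_rot: [[-0.001, -0.246, 0.969], [0.001, 0.969, 0.246], [-1.0, 0.001, -0.001]]
wrist_force: [0.2, -0.3, -0.5]
grip_width: 0.719
```

```bash
python3 - <<'E'
from h import *
seat=np.array([.6195,-.0145,.0268]);a=.349;yw=.249
h=np.array([np.cos(yw),np.sin(yw),0]);X=np.cos(a)*h+np.array([0,0,np.sin(a)]);Y=np.array([-np.sin(yw),np.cos(yw),0]);Z=np.cross(X,Y)
trays={"red":(np.array([.502,.349]),.29),"yel":(np.array([.489,-.340]),-.135)}
for n in ["top","scene"]:
    im,d=eyes.capture(n);cv2.imwrite(f"pics/{n}13.png",im);c=eyes.get_calibration(n)
    H,S,V=cv2.split(cv2.cvtColor(im,cv2.COLOR_BGR2HSV))
    box={"top":(280,125,345,190),"scene":(345,255,430,330)}[n]
    def blobs(m):
        out=[]
        for con in cv2.findContours(m.astype(np.uint8),cv2.RETR_EXTERNAL,cv2.CHAIN_APPROX_NONE)[0]:
            A=cv2.contourArea(con)
            if 120<A<900:
                x,y,w,hh=cv2.boundingRect(con)
                if w<35 and hh<35: out.append(((x+(w-1)/2,y+(hh-1)/2),(w,hh)))
        return out
    o=-c["R"].T@c["t"]
    for k,m in {"green":(H>45)&(H<90)&(S>80)&(V>40),"red":((H<8)|(H>170))&(S>145)&(V>70),"yel":(H>10)&(H<26)&(S>130)&(V>120),"white":(S<60)&(V>150)}.items():
        for uv,wh in blobs(m):
            p=ray([uv],c,.012)[0]
            if not(.3<p[0]<.72 and abs(p[1])<.45): continue
            if k=="green":
                dr=p-o;q=seat+Z*.012;t=((q-o)@Z)/(dr@Z);w=o+t*dr-seat;print(n,k,uv,wh,"stand x,y",(w@X).round(4),(w@Y).round(4))
            elif k=="white": print(n,k,uv,wh,p.round(4))
            else:
                p=ray([uv],c,.014)[0]
                cc,t=trays[k];r=p[:2]-cc;print(n,k,uv,wh,p.round(3),"tray",np.round([r@[np.cos(t),np.sin(t)],r@[-np.sin(t),np.cos(t)]],4))
E
```

```text
top green (313.5, 164.5) (20, 22) stand x,y 0.0002 0.0029
top white (231.5, 169.0) (22, 23) [0.6048 0.1809 0.012 ]
scene green (377.0, 281.5) (27, 16) stand x,y 0.0046 -0.0014
scene yel (195.5, 346.5) (32, 24) [ 0.492 -0.34   0.014] tray [ 0.0028 -0.    ]
scene white (429.5, 250.0) (26, 19) [0.6114 0.1744 0.012 ]
scene white (334.0, 198.5) (31, 16) [0.3218 0.1942 0.012 ]
```

View pics/top13.png

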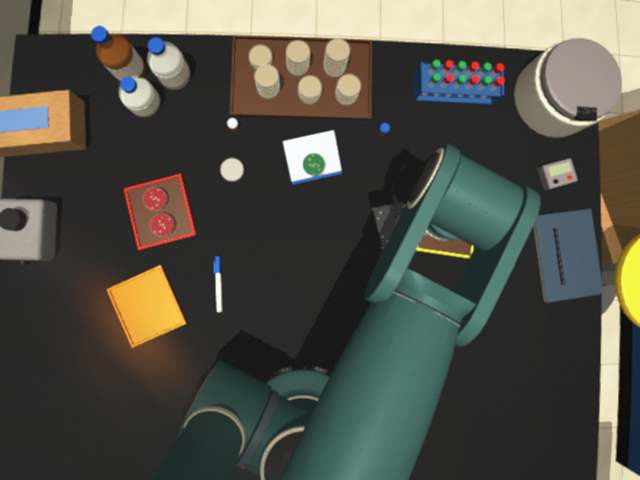

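View pics/scene13.png

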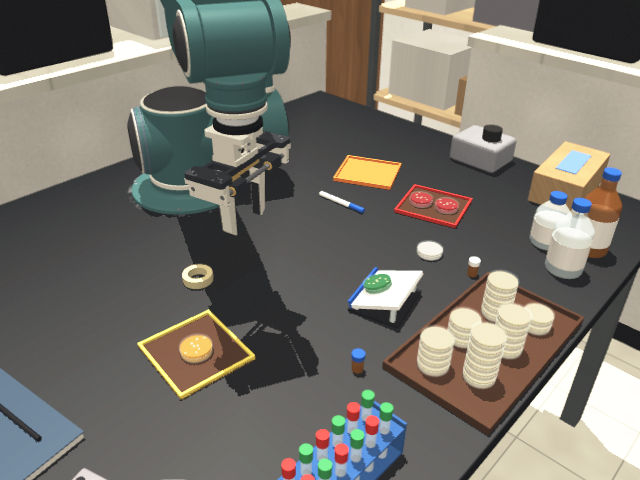

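Final views: the reds are in the tray at top (154,199) and (162,224). Green is on the stand at (314,164), yellow is in its tray at scene (196,347), and white is unmoved at (231.5,169). I cast the red pixels, then hand in.

```bash
python3 - <<'E'
from h import *
from workcell import job
c=eyes.get_calibration("top");p=ray([(154.5,198.5),(162,224)],c,.012)[:,:2];r=p-np.array([.502,.349]);t=.29
R=np.array([[np.cos(t),np.sin(t)],[-np.sin(t),np.cos(t)]]);print(p.round(3),(r@R.T).round(4), np.linalg.norm(p[0]-p[1]))
if np.all(np.abs(r@R.T)<.042): print(job.hand_in())
E
```

```text
[[0.53  0.361]
 [0.47  0.341]] [[ 0.0306  0.0036]
 [-0.0328  0.0013]] 0.06347300548937009
the job is handed in; nothing more can be done
None
```

All four coloured plates are where the task wanted them, and I handed the job in at about 25 s of the 86 s allowed. It reports no verdict, so the results below rest on my own last measurements.

- **Red plates:** they lie side by side in the red-rimmed tray at about x = +31 and −33 mm. Both are within 4 mm of its centre line in y, and their centres are 63 mm apart. I left the orange tray alone.
- **Yellow plate:** it lies in the yellow-rimmed tray about 3 mm from its centre. This comes from the scene camera only, because the arm hid it in the last top view.
- **Green plate:** I tilted it onto the panel under a light grip and released it there. The top view puts it 0 mm up from the cleat-touching point and 3 mm from mid-width. The scene view puts it 5 mm up and 1 mm from mid-width. Both are within the limits.
- **White plate:** it did not move, with the same pixels before and after.

**Checks that failed or disagreed:**
- The wrist depth readings on the clear lid were too noisy (about 10 mm) to measure green's tilt. I judged it flat on the panel by eye only.
- My colour masks missed the red and yellow plates in some wrist views. They also missed the reds in the final top and scene views, so I read those positions from the pictures by hand.
- The top and scene cameras differ by 5 to 9 mm on some points.

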